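Fit the grating insert in the kitchen slicer and lock it

TASK

Fit the grating insert in the slicer base: pull the lock knob all the way out, set the insert down flat with its two holes over the two pins, then push the knob fully home so that its tongue locks the insert in. Leave the slicing insert and the other things on the worktop where they are.

Things in the scene. Friction and masses are not known exactly. Their poses are not given: they have to be found in the camera images.
- lock_knob (a joint): Travel of the lock, m: 0 = home (tongue over the seat), 0.034 = out (seat free). Detent at each end: about 7 N to leave an end, less towards the middle; over the last 12 mm before either end it snaps there by itself; near the middle it may stay where it is left.
- knob_center (a point): Centre of the lock's black knob: upright disc, 50 mm across, 10 mm thick, axis level, 51 mm above the worktop, facing the robot. x axis = sliding line, from knob towards the seat: pull towards -x, push home towards +x. Behind it (+x) a steel rod 10 mm thick runs on its axis to the guide block; at home 38 mm of rod is free, so closed fingers fit down behind the disc, above the rod.
- insert_seat (a point): Where a fitted insert's centre lies on the fixed slicer base, 38 mm above the worktop. x axis = length of the seat, along the lock's sliding line, away from the knob; z up. Two white pillars 40 mm wide (y), 30 mm high, at x = -50 and +50 mm carry the pins; between them a catch tray 24 mm high, 90 mm wide (y). The base is a wooden board, 235 x 130 mm.
- front_pin (a point): Tip of the steel pin nearer the knob: upright, 8 mm in diameter, 14 mm tall, upper 5 mm tapered; tip 44 mm above the worktop.
- rear_pin (a point): Tip of the other, equal pin, 100 mm from the first.
- guide_top (a point): Top centre of the white guide block that carries the lock, 66 mm above the worktop: 32 mm along the sliding line, 44 mm across. Axes as the seat's. It ends 13 mm before the fitted insert. The lock's flat steel tongue (18 mm wide, 48 to 54 mm above the worktop) comes out of it towards the seat: at home it overlaps the insert's end by 14 mm, out it clears it by 20 mm.
- grating_insert_center (a point): Centre (half-way up) of the grating insert: light-metal plate 130 (x) x 52 (y) x 16 (z) mm, 0.15 to 0.28 kg, loose on the worktop to one side of the base. On top five rows of small round grating holes. Two through holes, 12 mm in diameter, on its centre line at x = -50 and +50 mm. Fits either way round; grip it across the 52 mm. Fitted, its top is 46 mm above the worktop.
- slicing_insert_center (a point): Centre of the slicing insert, a plate of the same outline and holes, but with one slanting dark blade on its top in place of the many holes. Lies on the other side of the slicer base; not to be used or moved.
- lemon_0: A lemon, 71x53x51 mm, at the back left; stays where it is.
- lemon_1: A lemon, 78x55x56 mm, at the back right; stays where it is.
Things that resemble listed ones, but are neither listed nor needed, are in the scene too. Leave any brown or orange look-alike of the part that bears grating_insert_center alone.

How it is judged:
By the outcome, as a careful person would: the job done as asked, in the order asked, and still so for the second after the job is handed in, with the robot touching nothing.
It also fails if it takes over 67 s, if anything falls off the work surface, if the arm or the gripper's body presses on something with over 40 N, if the wrist force passes 120 N, or if a joint passes its speed limit or range.

ROBOT

A 6-joint arm with a two-finger parallel gripper is mounted at the origin on a cart in front of the work surface, level with it; the furniture and walls round the work are solid. World frame = base frame: x ahead of the robot, y to its left, z up, the work surface at z = 0. Lengths are in mm, angles in rad, forces in N, time in s.
With the tool pointing down it reaches from about 400 to 825 mm from the base axis. Payload 7 kg.
Tool frame: the origin (TCP) lies at the very end of the fingers, on their centre line; the grasp point (between the pads) lies 19 mm behind it; z points along the fingers, y is the direction in which the jaws open and shut (so a half turn about z gives the same grasp; the last joint's range is limited). The gripper opens to 88 mm and grips with 3 to 60 N. Pads are 19 mm wide; open, the fingers measure 130 mm over their backs; the gripper's body (78 mm by 193 mm) begins 47 mm behind the grasp point.
Start: joints at [1.492, 0.359, 0.012, 0, -1.224, -0.288], TCP at [242.082, 630.072, 226.561] pointing down, gripper open.
Joint ranges: [-3.07, 3.07], [-1.43, 2.12], [-1.02, 1.25], [-3.03, 1.67], [-3.05, -0], [-3.03, 3.03]. Speed limits (rad/s): [2.39, 2.39, 3.01, 3.14, 3.14, 3.14].

INTERFACE

Orientations are given as a unit quaternion [x, y, z, w].
In Python, from plant import bot gives the robot as it stands. Calls block until the motion is done:
- bot.move_ptp(position, orientation): joint-space move of the TCP to a pose.
- bot.line_to(position, velocity=150, ori=None): straight line of the TCP; ori=None keeps the orientation; velocity is the mean speed in mm/s.
- bot.move_joints(angles): joint-space move.
- bot.move_gripper(opening, force=None): finger opening in mm; force is the grip in N (None keeps the last); returns when the fingers have stopped.
- bot.pause(seconds).
- bot.solve_ik(position, orientation): joint angles nearest the present ones, or None.
- bot.read_state(): the state.
- bot.camera(name): name is "side" or "top" or "wrist"; returns the picture (480x640x3 uint8, red, green, blue); there is no depth.
- bot.get_calibration(name): a dict with "fx", "fy", "cx", "cy" (pixels), "distortion" ([k1, k2, p1, p2, k3] as OpenCV has them; the pictures are not rectified), "view" (4x4, takes a point from world to camera coordinates); the wrist camera has in their place "T_tool_cam" (4x4, takes a point from camera to tool coordinates, whose origin is the TCP and whose axes are the flange's). Camera axes: x right, y up, looking along -z (the intrinsics and any distortion apply to the point x, -y, -z); pixel columns grow to the right and rows downward; lengths in mm; the calibration is good to about 2 mm. A picture is of the moment at which its call begins: read the wrist's pose just before it. get_calibration takes no time and is no camera call.
A pose or a line that the arm cannot do raises bot.Unreachable and nothing moves.
- bot.close_job(): hands the job in, once; it reports no verdict.
The state is a dict: "t": time; "joint_pos": joint angles; "qvel": joint speeds; "tau": joint torques, N m; "tcp_pos": TCP position; "eef_rot": TCP orientation; "contact_force": force on the tool from outside, world axes, zero at the start; "moment": the same for the moment, N m; "width": finger opening in mm.
Only numpy, scipy, OpenCV 4.12 (cv2) and the standard library are available. Lean on these libraries where they do the work, as an engineer would, in place of code of your own. Each camera call takes 0.05 s, during which the arm holds its last target.

## Working session

There is one attempt and no reset: what is moved stays moved. The work goes in short steps, each a Python script; the robot and the scene stay as the last script left them, time stands still between calls to the robot, and variables do not carry over. Pictures are saved under pics/ and viewed, and the job is handed in when it is done.

```bash
mkdir -p pics; ls
python3 - <<'E'
from plant import bot
import cv2
s=bot.read_state();print(s)
for n in ("side","top","wrist"):
    c=bot.get_calibration(n);print(n,c)
    cv2.imwrite(f"pics/{n}0.png",bot.camera(n)[:,:,::-1])
E
```

```text
pics
{'t': 0.0, 'joint_pos': array([ 1.49210494e+00,  3.59375274e-01,  1.10488785e-02, -3.40783702e-04,
       -1.22409353e+00, -2.88069897e-01]), 'qvel': array([-1.64816993e-03,  6.08383717e-04,  1.22680209e-03, -7.30142832e-04,
        3.83377645e-05, -4.03799716e-04]), 'tau': array([-2.32460166e-03, -5.82707226e+01,  2.93048573e+01,  6.99697763e+00,
        6.84289495e-03, -1.66046525e-04]), 'tcp_pos': array([241.92278961, 629.62976726, 225.62753934]), 'eef_rot': array([ 9.83221917e-01, -1.82411559e-01, -7.44973502e-05,  8.24097901e-04]), 'contact_force': array([ 0.07815028, -0.93350466,  0.55306622]), 'moment': array([ 0.02194168,  0.00766916, -0.01508102]), 'width': 87.76552425861661}
side {'fx': 552.8189045804648, 'fy': 552.8189045804648, 'cx': 328.36533600936997, 'cy': 239.14911645526246, 'distortion': array([0.037561, 0.      , 0.      , 0.      , 0.      ]), 'view': array([[-7.46056415e-01,  6.65798560e-01, -1.05878761e-02,
         5.09202328e+02],
       [-5.48128187e-01, -6.05017872e-01,  5.77502264e-01,
         1.97297850e+02],
       [ 3.78094321e-01,  4.36652782e-01, 
[... 527 characters left out ...]
-1.72644332e-02,  9.74656300e-01,
        -1.21068663e+03],
       [ 0.00000000e+00,  0.00000000e+00,  0.00000000e+00,
         1.00000000e+00]])}
wrist {'fx': 374.92447556880427, 'fy': 374.92447556880427, 'cx': 317.6813606026768, 'cy': 240.26161419723317, 'distortion': array([-0.03228908,  0.        ,  0.        ,  0.        ,  0.        ]), 'T_tool_cam': array([[-1.00974775e-03,  9.55699264e-01,  2.94343163e-01,
         7.88587008e+01],
       [ 9.99999489e-01,  9.49462803e-04,  3.47710911e-04,
         1.33513087e-01],
       [ 5.28391766e-05,  2.94343364e-01, -9.55699734e-01,
        -1.58706752e+02],
       [ 0.00000000e+00,  0.00000000e+00,  0.00000000e+00,
         1.00000000e+00]])}
```

View pics/top0.png

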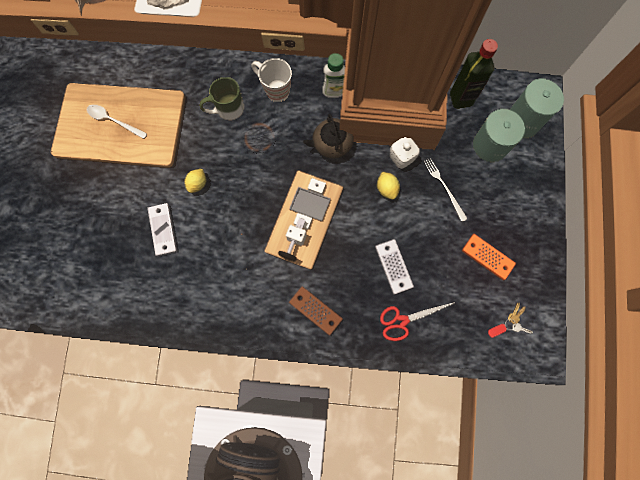

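View pics/side0.png

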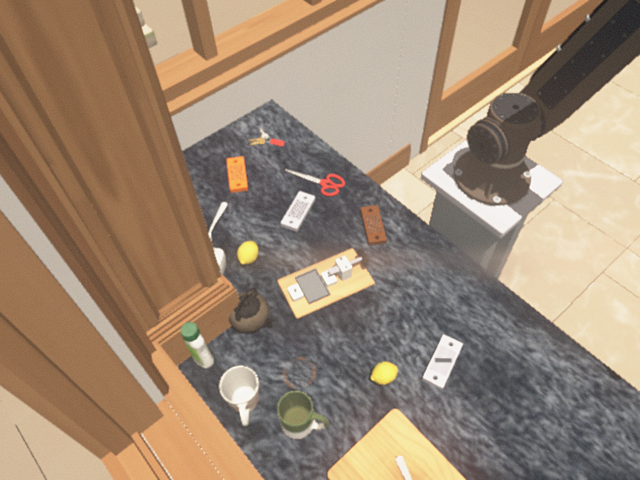

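View pics/wrist0.png

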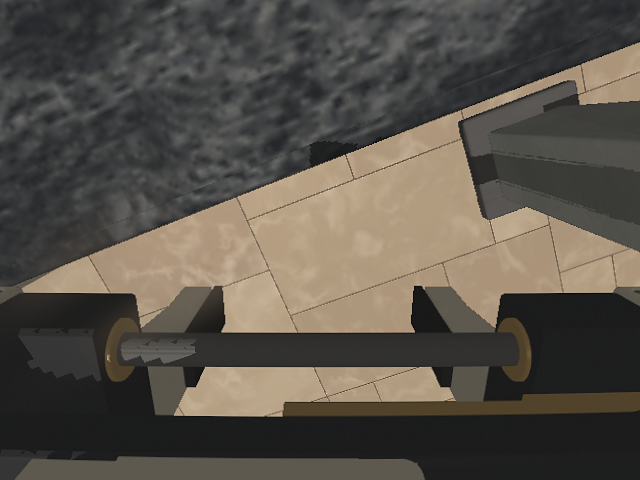

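The top view shows the base at about (304,220), with its knob at (288,254). The grating insert is at (394,266) and the slicing insert at (161,230). Brown and orange decoys are at (316,310) and (489,257).

```bash
cat > h.py <<'E'
import numpy as np, cv2
from plant import bot
def rays(name,px,pose=None):
    c=bot.get_calibration(name)
    K=np.array([[c['fx'],0,c['cx']],[0,c['fy'],c['cy']],[0,0,1]])
    u=cv2.undistortPoints(np.array(px,float).reshape(-1,1,2),K,np.array(c['distortion'])).reshape(-1,2)
    d=np.c_[u[:,0],-u[:,1],-np.ones(len(u))]
    if name=='wrist':
        from scipy.spatial.transform import Rotation as R
        p,q=pose; T=np.eye(4);T[:3,:3]=R.from_quat(q).as_matrix();T[:3,3]=p
        M=T@c['T_tool_cam']
    else: M=np.linalg.inv(c['view'])
    return M[:3,3],d@M[:3,:3].T
def onplane(name,px,z,pose=None):
    o,d=rays(name,px,pose)
    return o+d*((z-o[2])/d[:,2])[:,None]
def project(name,P,pose=None):
    c=bot.get_calibration(name)
    K=np.array([[c['fx'],0,c['cx']],[0,c['fy'],c['cy']],[0,0,1]])
    if name=='wrist':
        from scipy.spatial.transform import Rotation as R
        p,q=pose; T=np.eye(4);T[:3,:3]=R.from_quat(q).as_matrix();T[:3,3]=p
        V=np.linalg.inv(T@c['T_tool_cam'])
    else: V=c['view']
    X=np.atleast_2d(P)@V[:3,:3].T+V[:3,3]
    X=X*[1,-1,-1]
    return cv2.projectPoints(X,np.zeros(3),np.zeros(3),K,np.array(c['distortion']))[0].reshape(-1,2)
def quat(a):
    # tool down, jaw axis (tool y) along world angle a
    from scipy.spatial.transform import Rotation as R
    y=np.array([np.cos(a),np.sin(a),0]);z=np.array([0,0,-1.]);x=np.cross(y,z)
    return R.from_matrix(np.c_[x,y,z]).as_quat()
E
python3 - <<'E'
from h import *
im=cv2.imread('pics/top0.png')
cv2.imwrite('pics/top0c.png',cv2.resize(im[165:275,255:345],None,fx=5.4,fy=5.4,interpolation=cv2.INTER_CUBIC))
# grating insert: bright mask
hsv=cv2.cvtColor(im,cv2.COLOR_BGR2HSV)
m=((hsv[...,2]>130)&(hsv[...,1]<60)).astype(np.uint8)*255
roi=np.zeros_like(m);roi[230:305,365:425]=m[230:305,365:425]
roi=cv2.morphologyEx(roi,cv2.MORPH_CLOSE,np.ones((5,5)))
cs,_=cv2.findContours(roi,0,2);c=max(cs,key=cv2.contourArea)
r=cv2.minAreaRect(c);print(r)
b=onplane('top',cv2.boxPoints(r),12);print(b,b.mean(0));print(np.linalg.norm(np.diff(b,axis=0),axis=1))
print(onplane('top',[[288,254],[317,185]],40))
E
```

```text
((394.14697265625, 265.9819641113281), (52.195552825927734, 21.39514923095703), 68.96248626708984)
[[ 587.67823964 -243.84793456   12.        ]
 [ 612.65228159 -293.47350905   12.        ]
 [ 491.96525614 -348.92962812   12.        ]
 [ 467.97446979 -300.00812748   12.        ]] [ 540.06756179 -296.5647998    12.        ]
[ 55.55538151 132.81844471  54.48734766]
[[539.30577085 -28.07317417  40.        ]
 [725.24947978 -82.15930302  40.        ]]
```

View pics/top0c.png

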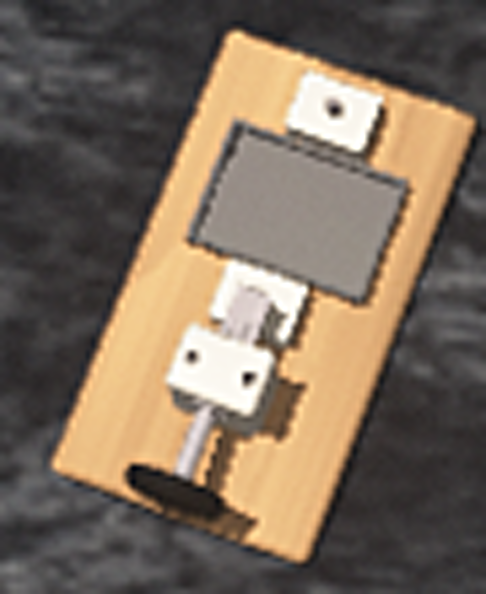

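Run:
```python
from h import *
phi=-0.283
for a in (phi-np.pi/2,phi+np.pi/2):
    print(a,bot.solve_ik([591,-43,210],quat(a)))
a=phi-np.pi/2
bot.move_ptp([591,-43,210],quat(a))
s=bot.read_state();print(s['t'],s['tcp_pos'],s['eef_rot'],s['joint_pos'])
im=bot.camera('wrist')[:,:,::-1];cv2.imwrite('pics/w1.png',im)
```

```text
-1.8537963267948965 [ 0.25698527  0.23557278 -0.20032516  0.         -1.13489839  1.03081106]
1.2877963267948966 [ 0.25698527  0.23557278 -0.20032516  0.         -1.13489839 -2.11078159]
2.825 [591.15284771 -42.28441901 209.97994646] [ 9.90067898e-01 -1.40590031e-01  1.25634491e-05 -2.00994234e-05] [ 2.58131535e-01  2.35734085e-01 -2.00145210e-01 -3.00857073e-05
 -1.13487826e+00  1.03056282e+00]
```

View pics/w1.png

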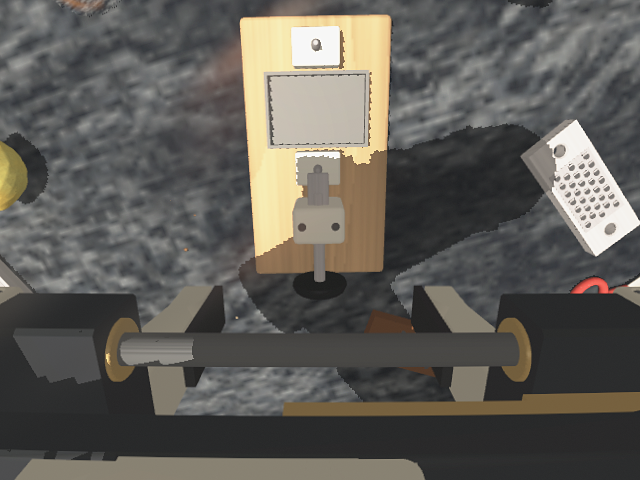

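The wrist view shows the rear pin tip at about (316,43), the front pin at (317,169) and the knob disc at (320,283). The grating insert's holes are at about (559,151) and (610,228). I'll enlarge to refine these.

Run:
```python
from h import *
im=cv2.imread('pics/w1.png')
A=cv2.resize(im[20:70,280:355],None,fx=5,fy=5,interpolation=cv2.INTER_CUBIC)
B=cv2.resize(im[145:195,280:355],None,fx=5,fy=5,interpolation=cv2.INTER_CUBIC)
C=cv2.resize(im[115:260,515:640],None,fx=3.44,fy=3.44,interpolation=cv2.INTER_CUBIC)
D=np.zeros((500,810,3),np.uint8);D[:250,:375]=A;D[250:500,:375]=B;D[:C.shape[0],380:380+C.shape[1]]=C[:500]
cv2.imwrite('pics/w1c.png',D[:,:800])
```

```text
(no output)
```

View pics/w1c.png

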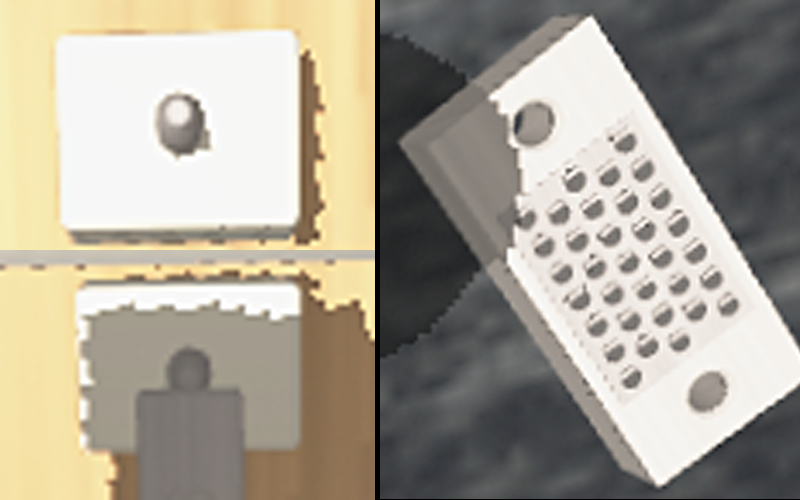

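Run:
```python
from h import *
im=cv2.imread('pics/w1.png')
pose=(np.array([591.15284771,-42.28441901,209.97994646]),np.array([9.90067898e-01,-1.40590031e-01,1.25634491e-05,-2.00994234e-05]))
rp=onplane('wrist',[[315.8,42]],44,pose)[0]
# pillar tops corners at z=30
rpl=onplane('wrist',[[291.8,26.8],[339.5,26],[340,65.5],[292.5,66]],30,pose)
fpl=onplane('wrist',[[295.4,151.8],[340,151.6],[340,185],[296,185]],30,pose)
print(rp,rpl.mean(0),fpl.mean(0));d=rpl.mean(0)-fpl.mean(0)
print(np.linalg.norm(d),np.arctan2(d[1],d[0]), rpl-rpl.mean(0), fpl-fpl.mean(0))
g=onplane('wrist',[[559.5,150.8],[610.3,228.7]],16,pose);d=g[0]-g[1]
print(g,g.mean(0),np.linalg.norm(d),np.arctan2(d[1],d[0]))
# board edges
h=onplane('wrist',[[240.5,16],[391,14.5],[383,271.5],[256.5,273.5]],14,pose);print(h)
print(onplane('wrist',[[320,272],[320,284]],76,pose))
# side and top check
print('top rear', onplane('top',[[255+333/5.4,165+107/5.4]],42))
print('proj top',project('top',np.array([rp])), project('side',np.array([rp])))
```

```text
[727.73776244 -80.42079179  44.        ] [727.24237746 -80.33019827  30.        ] [631.07700517 -53.99272554  30.        ]
99.70677658528713 -0.26732176144916114 [[ 1.94372168e+01  1.47410931e+01  1.42108547e-14]
 [ 9.18141097e+00 -2.25891540e+01  1.42108547e-14]
 [-1.96465565e+01 -1.51020969e+01  1.42108547e-14]
 [-8.97207126e+00  2.29501578e+01 -4.26325641e-14]] [[ 19.60424742  14.93913518   0.        ]
 [  8.77265915 -22.91044961   0.        ]
 [-19.74911882 -15.12929561   0.        ]
 [ -8.62778774  23.10061003   0.        ]]
[[ 583.37564029 -274.29235058   16.        ]
 [ 492.81477506 -316.87857804   16.        ]] [ 538.09520768 -295.58546431   16.        ] 100.07425783256862 0.43956545901894506
[[ 770.70124645  -26.50086302   14.        ]
 [ 736.24830089 -148.91379949   14.        ]
 [ 511.51807324  -88.24254141   14.        ]
 [ 545.38632579   36.01788284   14.        ]]
[[553.03611699 -33.16282467  76.        ]
 [542.53138856 -30.12772368  76.        ]]
top rear [[725.01226214 -81.33952619  42.        ]]
proj top [[316.40827793 183.52764755]] [[295.04987073 287.57240578]]
```

The measurements agree: pins 99.7 mm apart, insert holes 100.1 mm apart, and board edges parallel to the pin line. Next I'll hook the knob and pull it.

```bash
cat >> h.py <<'E'
PHI=-0.2673; U=np.array([np.cos(PHI),np.sin(PHI),0]); SEAT=np.array([679.2,-67.2,0])
def sp(s,z): return SEAT+U*s+np.array([0,0,z])
QS=quat(PHI-np.pi/2)
def st(tag=''):
    s=bot.read_state();print(tag,round(s['t'],2),s['tcp_pos'].round(1),'F',s['contact_force'].round(1),'Fu',round(float(s['contact_force']@U),1),'w',round(s['width'],1));return s
E
python3 - <<'E'
from h import *
bot.move_gripper(0,20)
bot.move_ptp(sp(-129,105),QS); st('above')
bot.line_to(sp(-129,61),100); st('down')
bot.line_to(sp(-136,61),60); st()
s=-136
bot.line_to(sp(-164,61),60); st(s)
for s in (-170,-173,-175,-177):
    bot.line_to(sp(s,61),40); f=st(s)
    if f['contact_force']@U>10: break
E
```

```text
above 4.83 [555.9 -33.1 106. ] F [-0.2  0.1  1. ] Fu -0.2 w 0.6
down 5.42 [555.7 -33.1  61.8] F [-0.4  0.2  0. ] Fu -0.4 w 0.8
 5.68 [548.7 -31.   62. ] F [2.2 0.1 0.5] Fu 2.1 w 0.3
-136 6.3 [520.8 -23.8  61. ] F [-0.4  0.5 -0.5] Fu -0.5 w 0.4
-170 6.6 [515.8 -22.1  61.1] F [ 4.1 -1.1 -0.9] Fu 4.3 w 0.4
-173 6.85 [515.7 -21.7  61.5] F [ 12.6  -8.7 -10.1] Fu 14.4 w 0.3
```

The knob stopped hard at a travel of about 34 mm, with 14 N against the stop. I'll release it and check from above while looking at the insert.

```bash
cat >> h.py <<'E'
PI=0.4396; V=np.array([np.cos(PI),np.sin(PI),0]); INS=np.array([538.1,-295.6,0]); QI=quat(PI-np.pi/2)
E
python3 - <<'E'
from h import *
bot.line_to(sp(-162,61),60); st()
bot.line_to(sp(-160,150),200)
s=bot.read_state()
cv2.imwrite('pics/top2.png',bot.camera('top')[:,:,::-1])
bot.move_ptp(INS-V*80+[0,0,180],QI)
bot.pause(0.2)
s=st(); im=bot.camera('wrist')[:,:,::-1];cv2.imwrite('pics/w2.png',im)
np.save('w2pose.npy',np.r_[s['tcp_pos'],s['eef_rot']]);print(s['joint_pos'])
t=cv2.imread('pics/top2.png');cv2.imwrite('pics/top2c.png',cv2.resize(t[165:285,245:345],None,fx=5,fy=5,interpolation=cv2.INTER_CUBIC))
E
```

```text
7.18 [522.4 -24.6  60.6] F [-0.6 -0.4 -0.7] Fu -0.5 w 0.5
 9.22 [ 466.2 -328.8  179.9] F [ 0.5 -0.3 -0.6] Fu 0.5 w 0.5
[-2.71376809e-01  2.23552249e-01 -2.89375117e-01 -7.05936078e-05
 -1.05802426e+00  2.28298679e+00]
```

View pics/w2.png

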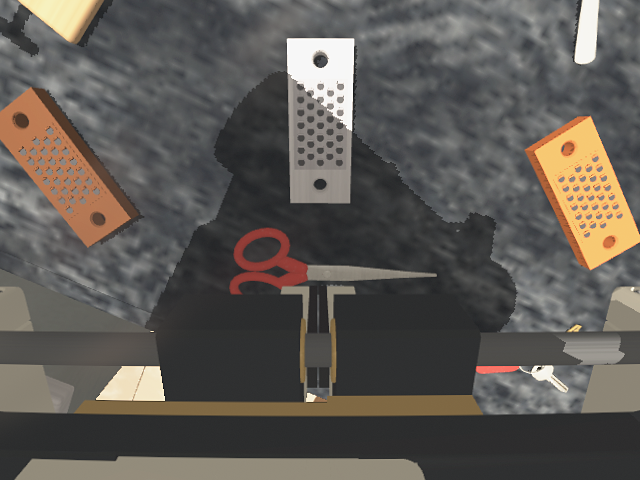

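View pics/top2c.png

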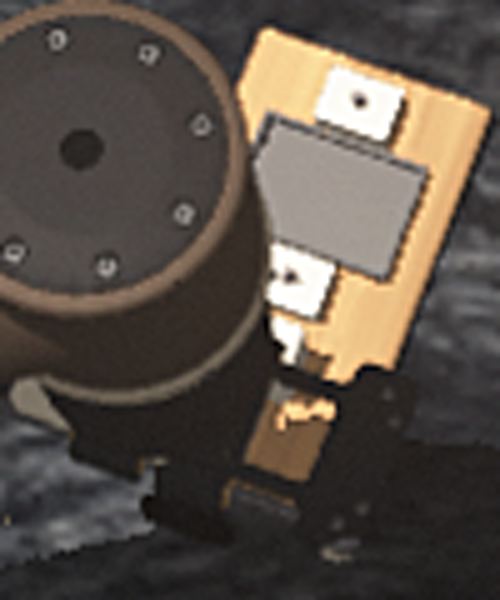

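The front pin is now free of the tongue, at (290,275) in the enlarged top crop. The insert is at (320,120) in the wrist view, with holes at (320,59) and (320,184). I'll refine those, then grip.

Run:
```python
from h import *
im=cv2.imread('pics/w2.png');p=np.load('w2pose.npy');pose=(p[:3],p[3:])
# outline corners top face by eye: (287.5,38.5),(354.5,39),(351.5,204),(290,204)
c=onplane('wrist',[[287.5,38.5],[354.5,39],[351.5,204],[290.5,204]],16,pose);print(c.mean(0),np.linalg.norm(np.diff(c,axis=0),axis=1))
g=cv2.cvtColor(im,cv2.COLOR_BGR2GRAY)
for (x,y) in ((320,59),(320,184)):
    r=g[y-10:y+11,x-10:x+11];t=cv2.threshold(r,0,255,cv2.THRESH_OTSU+cv2.THRESH_BINARY_INV)[1]
    n,l,s,ce=cv2.connectedComponentsWithStats(t);k=l[10,10];print(ce[k]+[x-10,y-10],s[k])
h=onplane('wrist',[[320.2,59.5],[320,184]],16,pose);d=h[0]-h[1];print(h.mean(0),np.linalg.norm(d),np.arctan2(d[1],d[0]))
```

```text
[ 538.00129652 -297.15382831   16.        ] [ 52.19198896 130.87592105  53.35165223]
[320.04301075  59.37634409] [  3   3  15  16 186]
[319.70535714 183.92857143] [  4   5  13  11 112]
[ 538.81782846 -295.93684397   16.        ] 98.55837086213204 0.43985924525286607
```

Run:
```python
from h import *
I=np.array([538.4,-296.0,0])
bot.move_gripper(78,30)
bot.move_ptp(I+[0,0,60],QI)
bot.line_to(I+[0,0,3],90); bot.pause(0.15); st('down')
bot.move_gripper(40,30); st('grip')
bot.line_to(I+[0,0,90],150); st('lift')
bot.move_ptp(sp(0,90),QS); bot.pause(0.3)
s=st('hover');np.save('w3pose.npy',np.r_[s['tcp_pos'],s['eef_rot']])
cv2.imwrite('pics/w3.png',bot.camera('wrist')[:,:,::-1])
cv2.imwrite('pics/side3.png',bot.camera('side')[:,:,::-1])
t=cv2.imread('pics/side3.png');cv2.imwrite('pics/side3c.png',cv2.resize(t[200:320,260:400],None,fx=5,fy=5,interpolation=cv2.INTER_CUBIC))
```

```text
down 12.16 [ 538.9 -296.1    3.7] F [0.7 0.9 0.7] Fu 0.4 w 78.0
grip 12.71 [ 538.5 -296.     3.1] F [0.4 0.8 1. ] Fu 0.2 w 51.6
lift 13.44 [ 537.6 -295.7   89.1] F [-0.7  0.5 -2.6] Fu -0.8 w 51.8
hover 14.78 [678.9 -68.2  90.2] F [-0.2 -0.6 -2.6] Fu -0.1 w 52.2
```

View pics/w3.png

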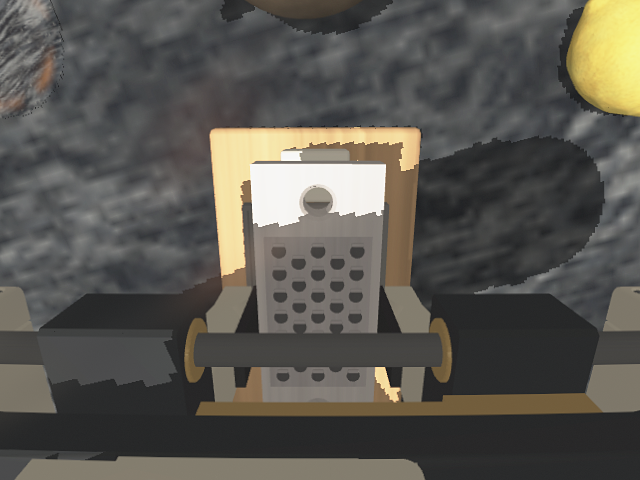

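View pics/side3c.png

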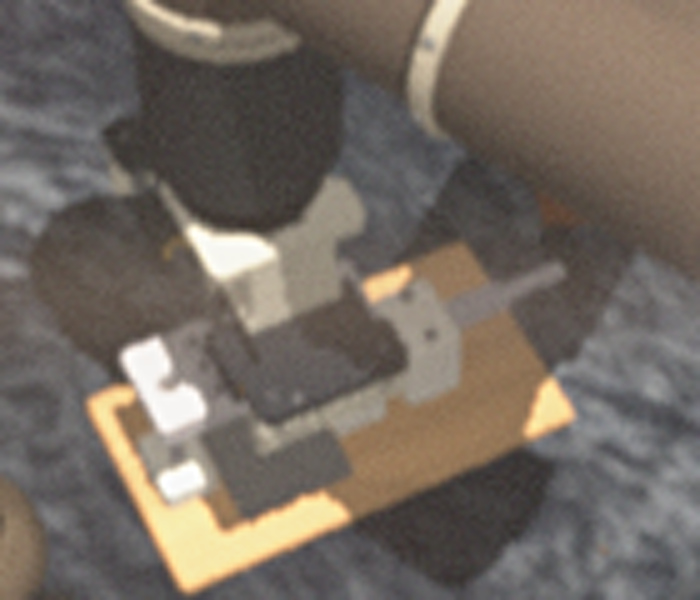

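Run:
```python
from h import *
p=np.load('w3pose.npy');pose=(p[:3],p[3:])
W=np.array([-U[1],U[0],0])
def loc(P): 
    d=P-p[:3]; return np.c_[d@U,d@W]
print('hole',loc(onplane('wrist',[[317,201],[317,200]],103.2,pose)))
print('edge',loc(onplane('wrist',[[249,163.5],[386,164]],103.2,pose)))
g=cv2.imread('pics/w3.png')
cv2.imwrite('pics/w3c.png',cv2.resize(g[140:240,240:400],None,fx=5,fy=5,interpolation=cv2.INTER_CUBIC))
```

```text
hole [[50.17216332  0.20923282]
 [50.5714629   0.20819238]]
edge [[ 64.82742739  26.23648959]
 [ 64.52937587 -26.28407184]]
```

View pics/w3c.png

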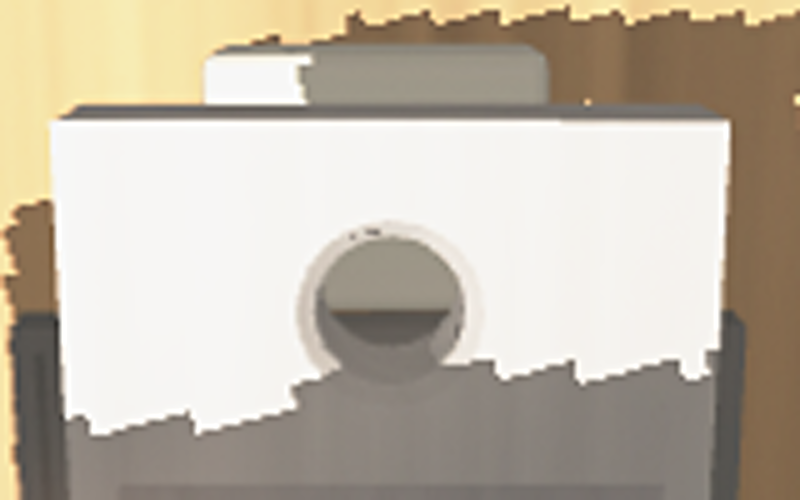

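Hole and edge put the insert within 0.5 mm of centred in the hand. I'll lower it with force checks.

Run:
```python
from h import *
bot.line_to(sp(0,52),80); bot.pause(0.2); s=st()
e=sp(0,52)-s['tcp_pos'];print(e)
for z in (48,45,42,39,36,34,33):
    bot.line_to(sp(0,z),40); s=st(z)
    if abs(s['contact_force'][2]+2.6)>9: print('stop');break
bot.pause(0.2);s=st();np.save('w4pose.npy',np.r_[s['tcp_pos'],s['eef_rot']])
cv2.imwrite('pics/w4.png',bot.camera('wrist')[:,:,::-1])
```

```text
15.71 [679.6 -67.1  52.6] F [ 0.6 -0.3 -2.6] Fu 0.7 w 51.3
[-0.42378586 -0.08452856 -0.61273604]
48 15.96 [678.9 -67.2  47.8] F [-0.1  0.7 -1.6] Fu -0.3 w 52.0
45 16.21 [679.  -67.2  44.7] F [-0.  -0.4 -2.5] Fu 0.1 w 51.8
42 16.46 [679.  -67.2  41.7] F [-0.1 -0.8 -2.7] Fu 0.1 w 51.7
39 16.71 [679.  -67.2  38.7] F [-0.5  1.3 -2.6] Fu -0.9 w 51.8
36 16.96 [679.  -67.2  35.7] F [-0.1  0.  -3.1] Fu -0.1 w 51.6
34 17.21 [679.1 -67.2  33.8] F [ 0.2  0.3 -1.9] Fu 0.2 w 51.3
33 17.46 [679.4 -67.2  33.2] F [ 0.4 -0.1 -2.1] Fu 0.4 w 51.8
 17.66 [679.4 -67.2  33.2] F [ 0.6  0.1 -2.1] Fu 0.5 w 51.9
```

View pics/w4.png

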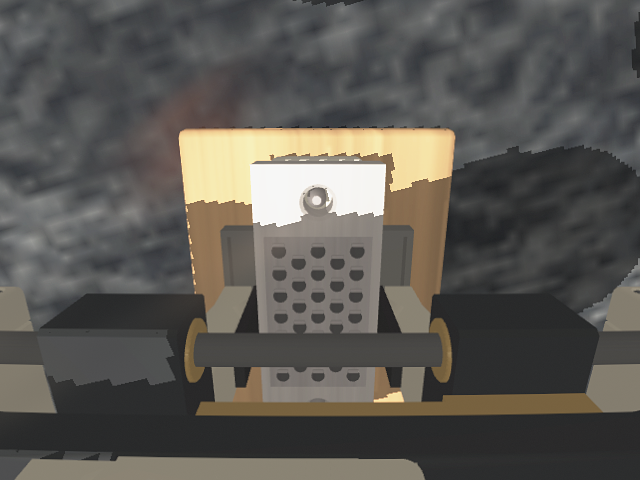

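The pin shows centred in the rear hole at (317,200), and there was no force on the way down. I'll release and inspect.

Run:
```python
from h import *
bot.move_gripper(72); st('rel')
bot.line_to(sp(0,70),100); 
bot.move_ptp(sp(-141+53,210),QS); bot.pause(0.2)
s=st('look');np.save('w5pose.npy',np.r_[s['tcp_pos'],s['eef_rot']])
cv2.imwrite('pics/w5.png',bot.camera('wrist')[:,:,::-1])
for z in (150,43): print(bot.solve_ik(sp(-218,z),QS))
```

```text
rel 18.32 [679.2 -67.2  33. ] F [0.  0.7 0.1] Fu -0.2 w 71.8
look 19.73 [594.1 -44.2 208.2] F [0.3 0.8 0.9] Fu 0.1 w 72.1
[ 0.40075883  0.08536142 -0.5367621   0.         -0.9486728   0.9027375 ]
[ 4.00758828e-01  2.34164666e-01 -6.65107232e-01  4.44089210e-16
 -6.71524429e-01  9.02737499e-01]
```

View pics/w5.png

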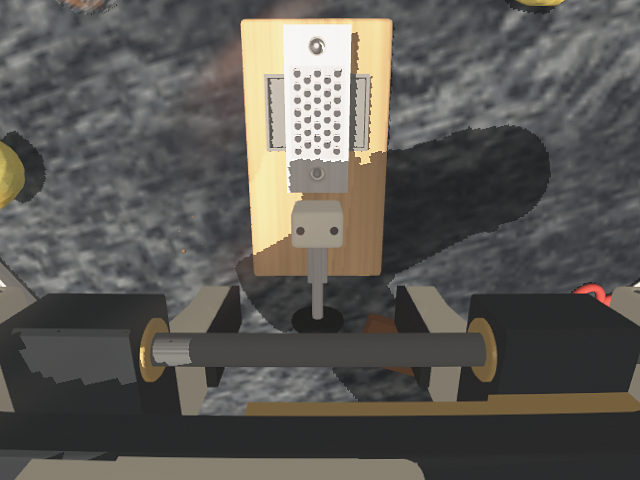

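Both pins show in the holes, at (317,45) and (317,173). The insert lies flat and the knob is out. Next I'll push the knob home.

Run:
```python
from h import *
bot.move_gripper(0,20)
bot.move_ptp(sp(-224,130),QS)
bot.line_to(sp(-224,44),120); st('down')
bot.line_to(sp(-205,44),60); st(-205)
bot.line_to(sp(-176,44),60); st(-176)
for s in np.arange(-173,-154,2.):
    bot.line_to(sp(s,44),40); f=st(s)
    if f['contact_force']@U<-16: break
bot.line_to(sp(-200,44),100)
bot.line_to(sp(-200,150),200)
bot.move_gripper(72)
bot.move_ptp(sp(-141,210),QS); bot.pause(0.2)
s=st('look');np.save('w6pose.npy',np.r_[s['tcp_pos'],s['eef_rot']])
cv2.imwrite('pics/w6.png',bot.camera('wrist')[:,:,::-1])
```

```text
down 22.56 [463.8  -8.   44.4] F [0.4 0.1 0.3] Fu 0.3 w 0.2
-205 23.02 [481.7 -13.2  44. ] F [-0.8  0.2 -1.4] Fu -0.8 w 0.3
-176 23.66 [509.4 -20.8  43.9] F [-0.  -0.3 -0.1] Fu 0.1 w 0.6
-173.0 23.91 [512.4 -21.5  44.1] F [-0.8  0.   0.4] Fu -0.7 w 0.7
-171.0 24.16 [514.4 -22.   44. ] F [-0.4 -0.3 -0. ] Fu -0.3 w 0.5
-169.0 24.41 [516.3 -22.6  44. ] F [-0.6  0.5 -0.4] Fu -0.7 w 0.6
-167.0 24.66 [517.3 -23.2  43.7] F [-4.4  2.   0.9] Fu -4.7 w 0.3
-165.0 24.91 [517.3 -23.5  43.4] F [-11.2   7.    6.9] Fu -12.6 w 0.8
-163.0 25.16 [517.3 -23.8  43.2] F [-18.   12.3  11.6] Fu -20.6 w 0.0
look 28.24 [542.2 -30.  209.2] F [-0.3  0.2  0.6] Fu -0.3 w 71.8
```

View pics/w6.png

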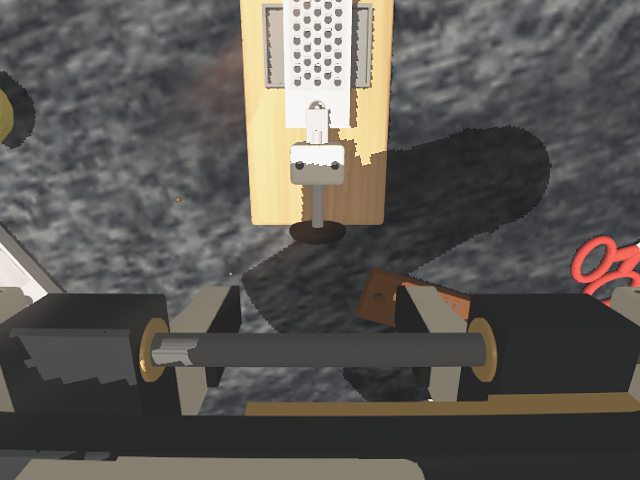

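The knob hit its home stop, and the tongue lies over the insert's end at about (317,125). One last check on the other objects before handing in.

Run:
```python
from h import *
bot.move_ptp(sp(-180,300),QS); bot.pause(0.3); st()
im=bot.camera('top')[:,:,::-1];cv2.imwrite('pics/top7.png',im)
```

```text
29.07 [505.4 -19.8 298.9] F [-0.6  0.4 -0.3] Fu -0.7 w 72.0
```

View pics/top7.png

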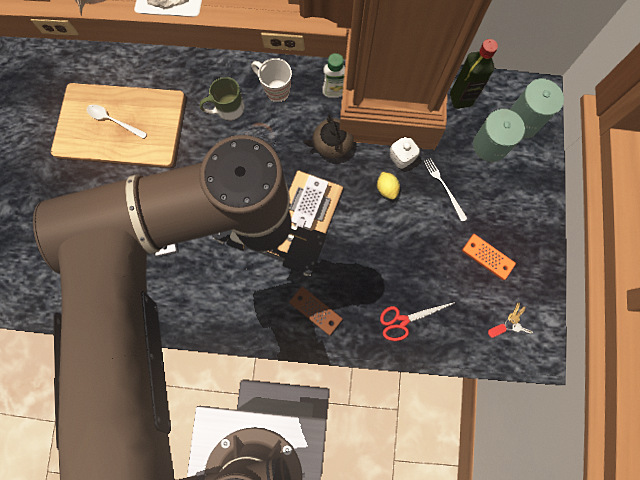

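The insert is in the base at (312,200) and the visible objects are where they started. The arm hides most of the slicing insert and lemon_0, but the arm has not been low near either of them.

Run:
```python
from h import *
bot.close_job();print('closed')
```

```text
the job is handed in; nothing more can be done
closed
```

The grating insert is fitted on both pins and locked, and I handed the job in at about 29 s of the 67 s allowed.

- **Knob out:** I pulled it with closed fingers until it met its stop at about 14 N. The top picture then showed the front pin clear of the tongue.
- **Insert down:** I gripped it across its 52 mm and lowered it over the pins with no noticeable contact force. After release, the wrist picture showed both pins in the holes and the plate flat.
- **Knob home:** I pushed it until it met its stop at about 21 N. The wrist picture showed the tongue over the insert's end.

In the last picture from above, all the things I could see were where they started. The arm hid most of the slicing insert and the left lemon, so I couldn't fully check those two. The arm never came low near them.

None of the checks failed. One small mismatch: at both end stops the finger position was about 3 mm nearer the seat than I had predicted when pulling, and about 5 mm short when pushing. The rigid stops and the pictures show that the full travel was made.

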